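# Lock the reel spindle with a second nut

### The job

The first nut on the wire-reel stand is already set so that the reel just turns freely; lock it there with the second nut. Slip the spanner fully onto the first nut, flat on the reel, with its handle pointing towards the slim guide post and just anticlockwise of it (seen from above), so that the post will stop the handle; keep the first nut within about 30 degrees of its setting throughout, and do not lean hard on the post. Then run the upper nut down clockwise onto the spring washer and tighten it against the first by feel to about 0.4 N m, certainly between 0.3 and 0.7, let go and leave the spanner on the nut for my check; leave the cutters, the tape roll and the small screwdriver alone.

Things in the scene. Friction and masses are not known exactly. Their poses are not given: they have to be found in the camera images.
- reel_stand: Grey base plate 202x120 mm, fixed, its top 11 mm above the bench, with an upright fixed 24 mm spindle (right-hand thread, 8 mm per turn, top at 106 mm) that carries a wire reel, first nut, washer and lock nut. Origin on the spindle axis at bench height; z up; the plate runs from x -139 to +63 mm. The guide post stands at x -116, y +36 mm.
- guide_post: Slim fixed steel post, 8 mm thick, with a small wire eyelet; its top is 68 mm above the bench. Origin at its foot, on the base plate, 121 mm from the spindle axis. It stops the spanner's handle when this swings clockwise (seen from above).
- first_nut: Lower hex nut, steel, 36 mm across flats, 11 mm high, on the spindle just above the reel (100 mm across, flat top 55 mm above the bench). Origin on its axis at its underside (56 mm above the bench), z up, flats at y +-18 mm, corners on x. Turns at 0.06 N m. At the start its x axis is within 8 degrees of the stand's, so the spanner goes on with its handle along the stand's -x, 36 mm beside the post.
- first_nut_flat (a point): Point in the middle of the first nut's +y flat, 18 mm from the axis; shows how far this nut has turned.
- washer: Loose dark split spring washer round the spindle, 39 mm across, 4.5 mm thick, lying on the first nut. Origin on its axis at its underside.
- lock_nut: Upper hex nut, steel, 36 mm across flats, 41.6 mm across corners, 19 mm high, already started on the thread 2 to 4 mm above the washer. Origin on its axis at its underside, z up, flats at y +-18 mm, corners on x. Turns lightly (0.02 N m) clockwise (seen from above) to go down 8 mm a turn; once on the washer the torque climbs steeply. It stays where it is left.
- spanner: Loose thin open-ended steel spanner, 7.5 mm thick, 152 mm long, lying flat. Origin under the centre of its jaw; the jaw opens to +x (38.2 mm wide, flared to 47 mm at its tips, which reach x +20 mm; throat at x -22 mm; head 68 mm wide), the 16 mm wide handle runs along -x to x -132 mm. 0.11 to 0.18 kg, balanced at about x -45 mm. Slides on along its x axis.
- spanner_grip (a point): Point on the spanner's handle 70 mm behind the centre of the jaw, at half its thickness; there it can be gripped across the 16 mm width, clear of reel and post once it is on the nut.
- cutters: Blue-handled side cutters, 127x44x13 mm, lying on the mat to the left of the stand; bystander. Origin at the centre of its underside.
- tape_roll: Roll of black tape, 58 mm across, 19 mm high, lying beyond the spanner; bystander. Origin at the centre of its underside.
- driver: Small precision screwdriver, 105x11x11 mm, lying at the near edge of the mat; bystander. Origin at the centre of its underside.

How it is judged:
By the outcome, as a careful person would: the job done as asked, in the order asked, and still so for the second after the job is handed in, with the robot touching nothing.
It also fails if it takes over 72 s, if anything falls off the work surface, if the arm or the gripper's body presses on something with over 40 N, if the wrist force passes 120 N, or if a joint passes its speed limit or range.

### The arm

A 6-joint arm with a two-finger parallel gripper is mounted at the origin on a cart in front of the work surface, level with it; the furniture and walls round the work are solid. World frame = base frame: x ahead of the robot, y to its left, z up, the work surface at z = 0. Lengths are in m, angles in rad, forces in N, time in s.
With the tool pointing down it reaches from about 0.3 to 0.875 m from the base axis. Payload 6.4 kg.
Tool frame: the origin (TCP) lies between the finger pads; the fingertips stand 19 mm ahead of it and the grasp point (between the pads) is the TCP (ctrl.tips_ahead is the z of the fingertips in the tool frame, in m); z points along the fingers, y is the line along which they close (so a half turn about z gives the same grasp; the last joint's range is limited). The gripper opens to 85 mm and grips with 20 to 120 N. Pads are 22 mm wide; open, the fingers measure 114 mm over their backs; the gripper's body (76 mm by 85 mm) begins 54 mm behind the grasp point. The pads swing forward as they close: fully open they stand 13 mm farther back than shut.
Start: joints at [-1.548, 0.181, 1.607, -0, 1.354, -0.206], TCP at [0.13, -0.56, 0.25] pointing down, gripper open.
Joint ranges: [-2.99, 2.99], [-0.89, 2.07], [0.3, 2.58], [-1.14, 4.28], [0, 2.63], [-3.12, 3.12]. Speed limits (rad/s): [2.57, 2.57, 3.01, 3.14, 3.14, 3.14].

### API

Orientations are given as a unit quaternion [w, x, y, z].
In Python, from bench import readout, vision, ctrl gives the robot as it stands.
- The arm moves only by the tool play_rows, never from a script. Its arguments are lists of equal length, an entry for each row: "xyz": the shift along the tool's x, y, z in mm, a list of three; "rot": the turn, a rotation vector about the tool's x, y, z in rad, a list of three; "grip": the opening, from 0 (shut) to 1 (fully open). In form: {"xyz": [[x, y, z], ...], "rot": [[rx, ry, rz], ...], "grip": [grip, ...]}. A call has exactly 10 rows; each row is the pose to reach, as a shift and turn from the pose commanded when the call began, along the tool's axes at that moment; what a row does not reach only later rows make up. A row lasts 1/8 s, in which the tool goes at most 62.5 mm and 10.7 degrees, less where a joint would pass 70% of its speed; a pose out of reach is approached as far as the arm can. A call with a gripper value outside its range is refused whole. The fingers move at their own pace and stop on an object; the grip force is fixed at half the most. Time passes only in rows, so rows that repeat a pose let the fingers close, or fill a call up. It gives the time, the measured TCP pose, the force, the opening and the grip force at its end, in the units of the state.
- readout.get_obs(): the state, without advancing time (a new reading comes with each control period).
- vision.camera(name): name is "scene" or "top"; returns a dict with "color" (420x560x3 uint8, red, green, blue), "depth" (420x560 float32, m along the optical axis (not along the pixel's ray), 0 where there is no reading), "camera_matrix" (3x3 intrinsics, pixels), "extrinsics" (4x4, takes a point from camera to world coordinates). Camera axes: x right, y down, z forward; pixel columns grow to the right and rows downward; lengths in m; the calibration is good to about 2 mm. A picture is of the moment at which its call begins.
- ctrl.hand_in(): hands the job in; it is judged then, once.
The state is a dict: "time_s": time; "q": joint angles; "dq": joint speeds; "joint_efforts": joint torques, N m; "eef_pos": TCP position; "eef_rot": TCP orientation; "wrist_force": force on the tool from outside, world axes, zero at the start; "torque": the same for the moment, N m; "opening": opening from 0.0 (shut) to 1.0 (fully open); "grasp_force": force on a finger pad.
Only numpy, scipy, OpenCV 4.12 (cv2) and the standard library are available. Lean on these libraries where they do the work, as an engineer would, in place of code of your own. Each camera call takes 0.05 s, during which the arm holds its last target. There are 200 camera calls.

## Working session

There is one attempt and no reset: what is moved stays moved. The work goes in short steps, Python scripts to look and compute and a tool call to move; the robot and the scene stay as the last step left them, time stands still between calls to the robot, and variables do not carry over. Pictures are saved under pics/ and viewed, at most 10 in all, crops included, and the job is handed in when it is done.

Besides the shell and the picture viewer there is one more tool, called as a command line: name --argument value ..., lists and objects as JSON in quotes. play_rows: Moves the arm, as the interface text tells. Its arguments: {"type":"object","properties":{"xyz":{"type":"array","items":{"type":"array","items":{"type":"number"}}},"rot":{"type":"array","items":{"type":"array","items":{"type":"number"}}},"grip":{"type":"array","items":{"type":"number"}}},"required":["xyz","rot","grip"]}

```bash
mkdir -p pics; ls; python3 - <<'E'
from bench import readout, vision, ctrl
import cv2,numpy as np
for n in("scene","top"):
    c=vision.camera(n); np.savez(f"{n}0.npz",**c)
    cv2.imwrite(f"pics/{n}0.png",cv2.resize(c["color"][:,:,::-1],(800,600),interpolation=cv2.INTER_CUBIC))
    print(c["camera_matrix"],c["extrinsics"])
o=readout.get_obs(); print(o)
E
```

```text
pics
[[496.46303956   0.         282.86472382]
 [  0.         496.46303956 213.99967197]
 [  0.           0.           1.        ]] [[-0.8924226  -0.30414525  0.33328302  0.21886062]
 [-0.45096417  0.57734427 -0.68066505  0.81866972]
 [ 0.014602   -0.75773957 -0.65239369  0.68510839]
 [ 0.          0.          0.          1.        ]]
[[401.2448605    0.         271.62514268]
 [  0.         401.2448605  207.46082835]
 [  0.           0.           1.        ]] [[-0.00523    -0.9837781   0.17931342  0.35149977]
 [-0.99990221  0.00281907 -0.01369751  0.20710819]
 [ 0.01296981 -0.17936752 -0.98369664  0.94887872]
 [ 0.          0.          0.          1.        ]]
{'time_s': 0.1, 'q': array([-1.54830075e+00,  1.81458635e-01,  1.60786938e+00, -4.64831756e-07,
        1.35384441e+00, -2.06304380e-01]), 'dq': array([-0.00149216, -0.00213871, -0.00263176,  0.00098625,  0.00143048,
       -0.00047463]), 'joint_efforts': array([ 2.74073609e-04, -4.45876336e+01, -3.52238774e+01, -2.98051527e-04,
        4.11949412e-03,  1.14955819e-05]), 'eef_pos': array([ 0.130419  , -0.55954118,  0.24949747]), 'eef_rot': array([-7.86573004e-04,  9.93463140e-01,  1.14150623e-01,  7.22658511e-05]), 'wrist_force': array([-0.08646452, -0.37397167, -0.29879137]), 'torque': array([-0.06167399, -0.01901534, -0.02881682]), 'grasp_force': 0.0, 'opening': 0.9975446660029417}
```

View pics/top0.png

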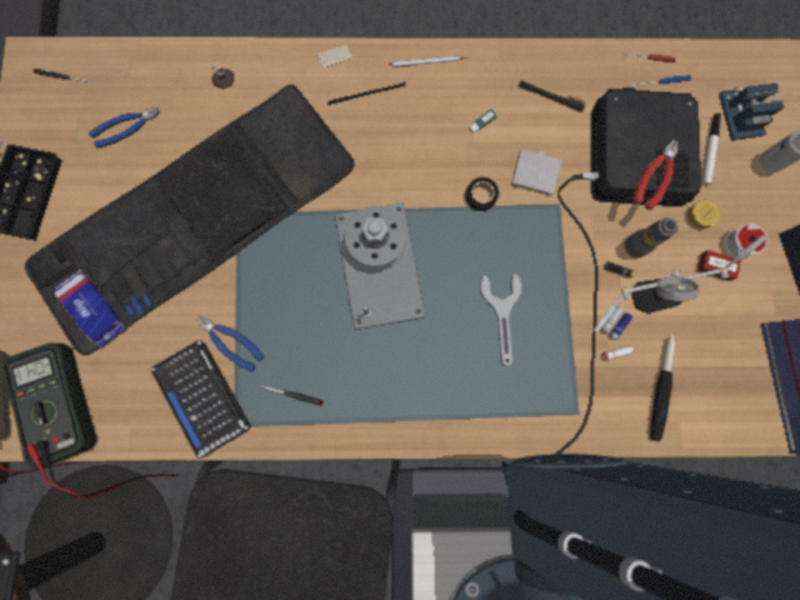

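View pics/scene0.png

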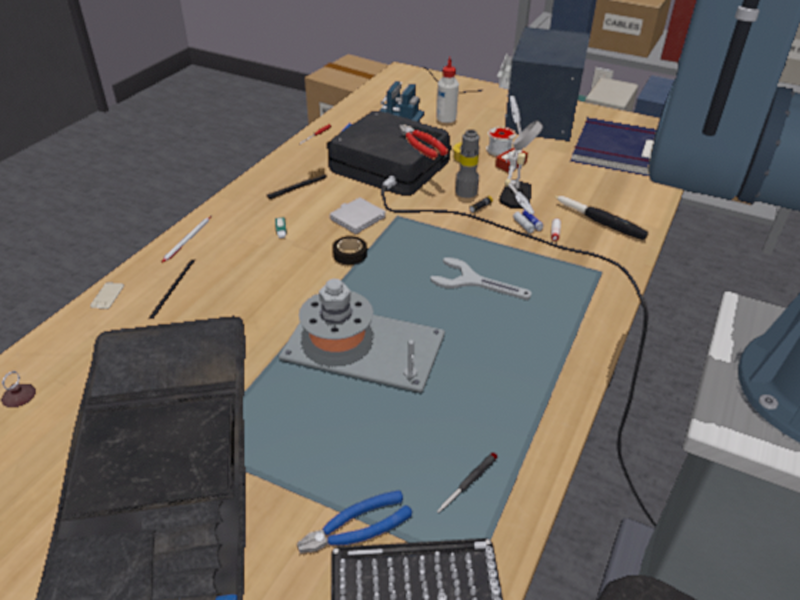

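Top view: the spindle is at about (375,230), the post at (363,313), and the spanner's jaw at (502,287) with its handle end at (506,360), jaw opening up (+x). Next I'll enlarge crops for accuracy.

```bash
python3 - <<'E'
import cv2,numpy as np
t=np.load("top0.npz")["color"][:,:,::-1]; s=np.load("scene0.npz")["color"][:,:,::-1]
a=t[135:265,225:385]; # x225-385,y135-265 scale 5
cv2.imwrite("pics/tc.png",cv2.resize(a,(800,650),interpolation=cv2.INTER_CUBIC)[:600])
b=s[170:290,190:390]
cv2.imwrite("pics/sc.png",cv2.resize(b,(800,480),interpolation=cv2.INTER_CUBIC))
E
```

```text
(no output)
```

View pics/tc.png

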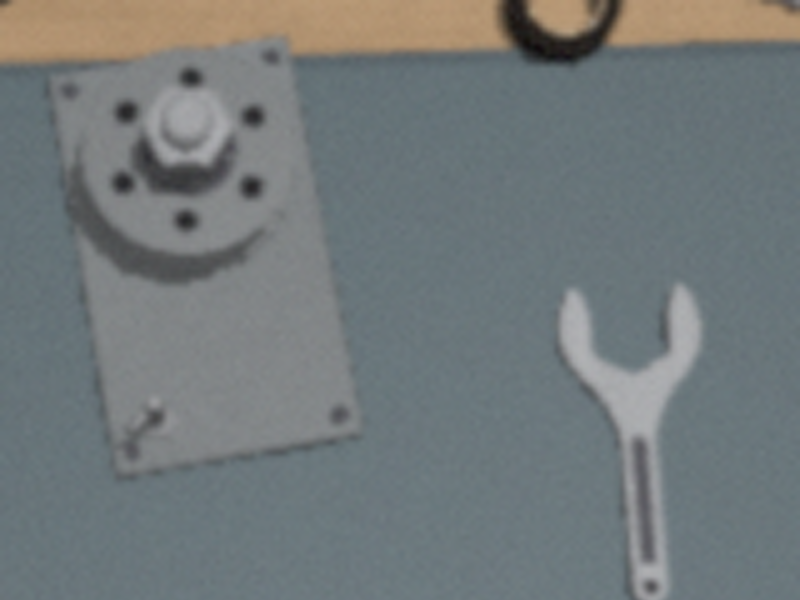

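View pics/sc.png

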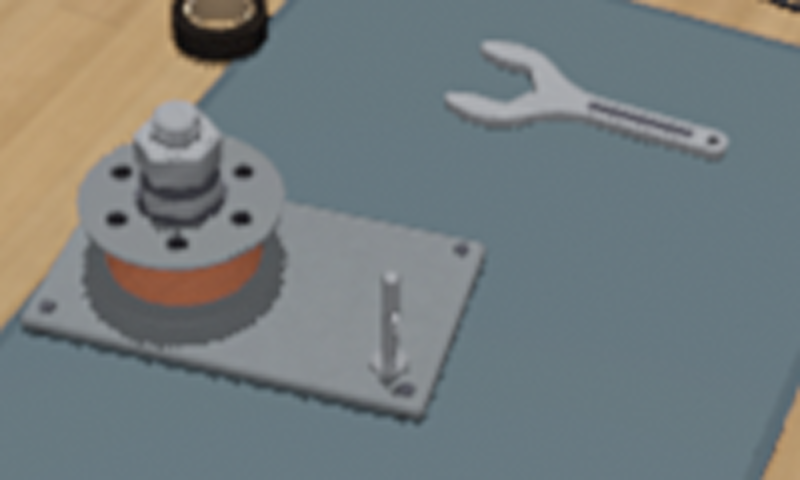

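The crops show the plate corners (top crop: 50,78 / 288,38 / 117,478 / 360,435), the spindle top (186,120), and the spanner tips (573,290) and (681,284) with the handle hole at (651,586).

```bash
cat > h.py <<'E'
import numpy as np
def ray(c,uv,z):
    K=c["camera_matrix"];E=c["extrinsics"]
    d=E[:3,:3]@np.linalg.inv(K)@np.array([uv[0],uv[1],1.]);o=E[:3,3]
    return (o+d*(z-o[2])/d[2])
def proj(c,p):
    K=c["camera_matrix"];E=c["extrinsics"]
    q=K@(E[:3,:3].T@(np.asarray(p)-E[:3,3])); return q[:2]/q[2]
def tc(U,V): return ((U+.5)/5-.5+225,(V+.5)/5-.5+135)
def sc(U,V): return ((U+.5)/4-.5+190,(V+.5)/4-.5+170)
E
python3 - <<'E'
from h import *
np.set_printoptions(precision=4,suppress=True)
T=np.load("top0.npz");S=np.load("scene0.npz")
for n,u,z in[("TL",(50,78),.011),("TR",(288,38),.011),("BL",(117,478),.011),("BR",(360,435),.011),("spin",(186,120),.106),("spinS",None,0)]:
    if u: print(n,ray(T,tc(*u),z))
c=[ray(T,tc(*u),.011)[:2] for u in[(50,78),(288,38),(117,478),(360,435)]]
ax=((c[0]+c[1])-(c[2]+c[3])); yaw=np.arctan2(ax[1],ax[0]); ex=np.array([np.cos(yaw),np.sin(yaw)]);ey=np.array([-ex[1],ex[0]])
m=np.mean(c,0); print("yaw",np.degrees(yaw),"lenx",np.linalg.norm(ax)/2,"spindle from plate",m+.038*ex,"post from plate",m+.038*ex-.116*ex+.036*ey)
print("spin scene",ray(S,sc(177,112),.106)); print("post scene top",ray(S,sc(391,275),.068),"foot",ray(S,sc(389,376),.011))
print("edge scene R",ray(S,sc(485,245),.011),"B",ray(S,sc(420,408),.011))
for u in[(573,290),(681,284),(651,586)]: print("spanner T",ray(T,tc(*u),.0075))
for u in[(487,46),(448,99),(714,140)]: print("spanner S",ray(S,sc(*u),.0075))
# depth points
D=T["depth"]; print("depth top spindle",D[158:161,261:264])
E
```

```text
TL [0.6645 0.2835 0.011 ]
TR [0.6849 0.1673 0.011 ]
BL [0.4683 0.2499 0.011 ]
BR [0.4883 0.1352 0.011 ]
spin [0.6136 0.2163 0.106 ]
yaw 9.503522890529938 lenx 0.19912997301505347 spindle from plate [0.614  0.2152] post from plate [0.4936 0.2316]
spin scene [0.6161 0.2153 0.106 ]
post scene top [0.4965 0.2311 0.068 ] foot [0.4926 0.2385 0.011 ]
edge scene R [0.4902 0.1354 0.011 ] B [0.4711 0.2499 0.011 ]
spanner T [0.559  0.0312 0.0075]
spanner T [ 0.5618 -0.0211  0.0075]
spanner T [ 0.4169 -0.0004  0.0075]
spanner S [ 0.5593 -0.0205  0.0075]
spanner S [0.5584 0.0336 0.0075]
spanner S [ 0.4169 -0.0012  0.0075]
depth top spindle [[0.8778 0.8797 0.8766]
 [0.877  0.8769 0.8776]
 [0.8745 0.8745 0.8757]]
```

```bash
cat >> h.py <<'E'
from scipy.spatial.transform import Rotation as R
def go(x,y,z,yaw):
    "tool-frame shift (mm) and rotvec from the present pose to a down-pointing pose with tool x at yaw (deg)"
    from bench import readout
    o=readout.get_obs();w,a,b,c=o["eef_rot"];r=R.from_quat([a,b,c,w])
    t=R.from_euler("z",yaw,degrees=True)*R.from_euler("x",180,degrees=True)
    print("shift",np.round(r.inv().apply(np.array([x,y,z])-o["eef_pos"])*1e3,1),"rot",np.round((r.inv()*t).as_rotvec(),4))
def st():
    from bench import readout
    o=readout.get_obs();w,a,b,c=o["eef_rot"];r=R.from_quat([a,b,c,w]);X=r.as_matrix()
    print("t",round(o["time_s"],2),"pos",np.round(o["eef_pos"]*1e3,1),"yaw",np.degrees(np.arctan2(X[1,0],X[0,0])).round(2),"F",np.round(o["wrist_force"],2),"M",np.round(o["torque"],3),"open",round(o["opening"],3),"gf",round(o["grasp_force"],1),"q6",round(o["q"][5],2))
E
python3 - <<'E'
from h import *
go(.470,.0015,.10,2.5); st()
T=np.load("top0.npz");K=T["camera_matrix"];E=T["extrinsics"]
def zz(u,v):
    p=np.array([(u-K[0,2])/K[0,0],(v-K[1,2])/K[1,1],1]);d=T["depth"]
    return np.median([(E[:3,:3]@np.array([(a-K[0,2])/K[0,0],(b-K[1,2])/K[1,1],1])*d[b,a]+E[:3,3])[2] for a in range(u-3,u+4) for b in range(v-3,v+4)])
print("mat",zz(330,240),zz(330,200),"wood",zz(300,315))
E
```

```text
shift [ 457.9 -469.2  150.4] rot [-0.0016 -0.0002  0.1852]
t 0.1 pos [ 130.4 -559.5  249.5] yaw 13.11 F [-0.09 -0.37 -0.3 ] M [-0.062 -0.019 -0.029] open 0.998 gf 0.0 q6 -0.21
mat 0.0007920336426852082 9.95486609803864e-05 wood -0.00031507092572014006
```

play_rows --xyz '[[30,-31,0],[76,-78,0],[122,-125,0],[168,-172,0],[214,-219,0],[260,-266,10],[306,-313,20],[352,-360,40],[398,-407,60],[440,-450,90]]' --rot '[[0,0,0.02],[0,0,0.04],[0,0,0.06],[0,0,0.08],[0,0,0.1],[0,0,0.12],[0,0,0.14],[0,0,0.16],[0,0,0.185],[0,0,0.185]]' --grip '[0.6,0.6,0.6,0.6,0.6,0.6,0.6,0.6,0.6,0.6]'

```text
time_s: 1.35
eef_pos: [0.4402, -0.0497, 0.1751]
eef_rot: [0.0, 1.0, 0.022, 0.001]
wrist_force: [1.2, -1.4, 0.3]
opening: 0.601
grasp_force: 0.0
```

```bash
python3 - <<'E'
from h import *
st(); go(.470,.0015,.030,2.5)
E
```

```text
t 1.35 pos [440.2 -49.7 175.1] yaw 2.52 F [ 1.24 -1.35  0.3 ] M [-0.022 -0.052 -0.006] open 0.601 gf 0.0 q6 1.15
shift [ 31.8 -50.  145.1] rot [ 0.001  -0.0019  0.0003]
```

play_rows --xyz '[[8,-13,30],[18,-27,60],[25,-39,90],[25,-39,105],[25,-39,110],[25,-39,110],[25,-39,110],[25,-39,110],[25,-39,110],[25,-39,110]]' --rot '[[0,0,0],[0,0,0],[0,0,0],[0,0,0],[0,0,0],[0,0,0],[0,0,0],[0,0,0],[0,0,0],[0,0,0]]' --grip '[0.6,0.6,0.6,0.6,0.6,0.6,0.6,0.6,0.6,0.6]'

```text
time_s: 2.6
eef_pos: [0.4623, -0.0115, 0.0653]
eef_rot: [0.0, 1.0, 0.022, 0.0]
wrist_force: [-0.2, 0.8, 0.1]
opening: 0.6
grasp_force: 0.0
```

```bash
python3 - <<'E'
from h import *
st(); go(.470,.0015,.021,2.5)
E
```

```text
t 2.6 pos [462.3 -11.5  65.3] yaw 2.51 F [-0.17  0.79  0.06] M [0.011 0.015 0.024] open 0.6 gf 0.0 q6 1.24
shift [  8.2 -12.7  44.3] rot [ 0.0001 -0.0003  0.0001]
```

play_rows --xyz '[[8,-12.7,15],[8,-12.7,30],[8,-12.7,42],[8,-12.7,45.5],[8,-12.7,45.5],[8,-12.7,45.5],[8,-12.7,45.5],[8,-12.7,45.5],[8,-12.7,45.5],[8,-12.7,45.5]]' --rot '[[0,0,0],[0,0,0],[0,0,0],[0,0,0],[0,0,0],[0,0,0],[0,0,0],[0,0,0],[0,0,0],[0,0,0]]' --grip '[0.6,0.5,0.45,0.4,0.35,0.25,0.15,0.1,0.1,0.1]'

```text
time_s: 3.85
eef_pos: [0.4701, 0.0014, 0.0202]
eef_rot: [0.0, 1.0, 0.022, 0.0]
wrist_force: [-1.9, -0.7, 5.6]
opening: 0.159
grasp_force: 59.3
```

```bash
python3 - <<'E'
from h import *
from bench import vision
import cv2
st()
c=vision.camera("top");np.savez("top1.npz",**c);s=vision.camera("scene");np.savez("scene1.npz",**s)
a=s["color"][:,:,::-1][150:290,190:390];cv2.imwrite("pics/sc1.png",cv2.resize(a,(800,560),interpolation=cv2.INTER_CUBIC))
E
```

```text
t 3.85 pos [470.1   1.4  20.2] yaw 2.52 F [-1.92 -0.71  5.62] M [-0.005  0.277  0.027] open 0.159 gf 59.3 q6 1.28
```

View pics/sc1.png

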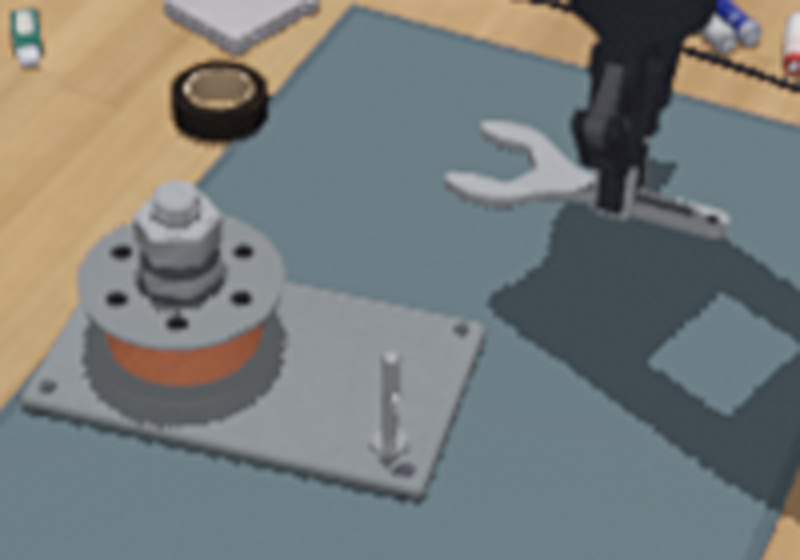

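The scene view shows the fingers clamped across the spanner's handle at crop (615,190), with the jaw free. Next: lift it and carry it to the approach line.

```bash
python3 - <<'E'
from h import *
go(.4814,.1935,.100,9.5)
E
```

```text
shift [  19.8 -191.4  -79.9] rot [ 0.0004 -0.0008 -0.1219]
```

play_rows --xyz '[[0,0,-15],[0,0,-45],[0,-15,-75],[4,-50,-80],[8,-90,-80],[13,-130,-80],[17,-165,-80],[20,-185,-80],[20,-191,-80],[20,-191,-80]]' --rot '[[0,0,0],[0,0,0],[0,0,-0.02],[0,0,-0.04],[0,0,-0.06],[0,0,-0.08],[0,0,-0.1],[0,0,-0.122],[0,0,-0.122],[0,0,-0.122]]' --grip '[0.1,0.1,0.1,0.1,0.1,0.1,0.1,0.1,0.1,0.1]'

```text
time_s: 5.2
eef_pos: [0.481, 0.1931, 0.0997]
eef_rot: [0.0, 0.997, 0.083, -0.0]
wrist_force: [-0.2, -0.4, -1.2]
opening: 0.16
grasp_force: 58.8
```

```bash
python3 - <<'E'
from h import *
from bench import vision
import cv2
st();go(.4814,.1935,.0765,9.5)
s=vision.camera("scene");t=vision.camera("top");np.savez("scene2.npz",**s);np.savez("top2.npz",**t)
a=s["color"][:,:,::-1][165:265,200:320];b=t["color"][:,:,::-1][135:235,225:345]
a=cv2.resize(a,(600,500),interpolation=cv2.INTER_CUBIC)
cv2.imwrite("pics/b2.png",cv2.resize(np.hstack([s["color"][:,:,::-1][165:265,200:320],b]),None,fx=3.3,fy=3.3,interpolation=cv2.INTER_CUBIC))
E
```

```text
t 5.2 pos [481.  193.1  99.7] yaw 9.51 F [-0.25 -0.36 -1.16] M [-0.032  0.06   0.038] open 0.16 gf 58.8 q6 1.56
shift [ 0.4 -0.3 23.2] rot [0.0002 0.0002 0.0001]
```

View pics/b2.png

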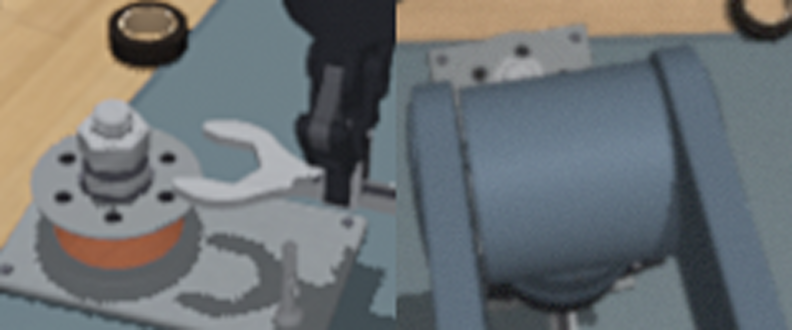

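The held spanner's jaw tips are at crop (178,188) and (207,126), facing the nut. I'll use these to check its position relative to the spindle.

```bash
python3 - <<'E'
from h import *
S=np.load("scene2.npz")
f=lambda U,V:((U+.5)/3.3-.5+200,(V+.5)/3.3-.5+165)
a=ray(S,f(178,188),.087);b=ray(S,f(207,126),.087);m=(a+b)/2
sp=ray(S,f(113,110),.106);d=(a-b)[:2]
print(a,b,m,sp,"yaw",np.degrees(np.arctan2(-d[0],d[1])),"w",np.hypot(*d))
y=np.radians(9.5);ex=np.array([np.cos(y),np.sin(y)]);ey=np.array([-ex[1],ex[0]]);e=sp[:2]-m[:2]
print("tip->spindle along",e@ex,"lat",e@ey)
E
```

```text
[0.56180607 0.2382615  0.087     ] [0.57337732 0.18379869 0.087     ] [0.56759169 0.2110301  0.087     ] [0.61553997 0.21617662 0.106     ] yaw 11.994787140454335 w 0.055678462124255014
tip->spindle along 0.04814011382454864 lat -0.0028378047717717305
```

play_rows --xyz '[[0,1,10],[0,1,18],[0,1,23],[0,1,23],[6,1,23],[13,1,23],[20,1,23],[27,1,23],[30,1,23],[30,1,23]]' --rot '[[0,0,0],[0,0,0],[0,0,0],[0,0,0],[0,0,0],[0,0,0],[0,0,0],[0,0,0],[0,0,0],[0,0,0]]' --grip '[0.1,0.1,0.1,0.1,0.1,0.1,0.1,0.1,0.1,0.1]'

```text
time_s: 6.55
eef_pos: [0.5112, 0.1973, 0.0765]
eef_rot: [0.0, 0.997, 0.083, -0.0]
wrist_force: [0.5, 0.6, -1.2]
opening: 0.163
grasp_force: 58.8
```

```bash
python3 - <<'E'
from h import *
st()
E
```

```text
t 6.55 pos [511.2 197.3  76.5] yaw 9.5 F [ 0.49  0.59 -1.16] M [ 0.02   0.081 -0.02 ] open 0.163 gf 58.8 q6 1.56
```

play_rows --xyz '[[3,0,0],[6,0,0],[9,0,0],[12,0,0],[15,0,0],[18,0,0],[21,0,0],[24,0,0],[25,0,0],[25,0,0]]' --rot '[[0,0,0],[0,0,0],[0,0,0],[0,0,0],[0,0,0],[0,0,0],[0,0,0],[0,0,0],[0,0,0],[0,0,0]]' --grip '[0.1,0.1,0.1,0.1,0.1,0.1,0.1,0.1,0.1,0.1]'

```text
time_s: 7.8
eef_pos: [0.5357, 0.2014, 0.0765]
eef_rot: [-0.0, 0.997, 0.083, -0.0]
wrist_force: [-0.0, 0.6, -2.4]
opening: 0.162
grasp_force: 58.8
```

```bash
python3 - <<'E'
from h import *
from bench import vision
import cv2
st()
s=vision.camera("scene");np.savez("scene3.npz",**s)
cv2.imwrite("pics/s3.png",cv2.resize(s["color"][:,:,::-1][165:265,200:320],(720,600),interpolation=cv2.INTER_CUBIC))
E
```

```text
t 7.8 pos [535.7 201.4  76.5] yaw 9.5 F [-0.03  0.56 -2.44] M [ 0.021  0.067 -0.031] open 0.162 gf 58.8 q6 1.56
```

View pics/s3.png

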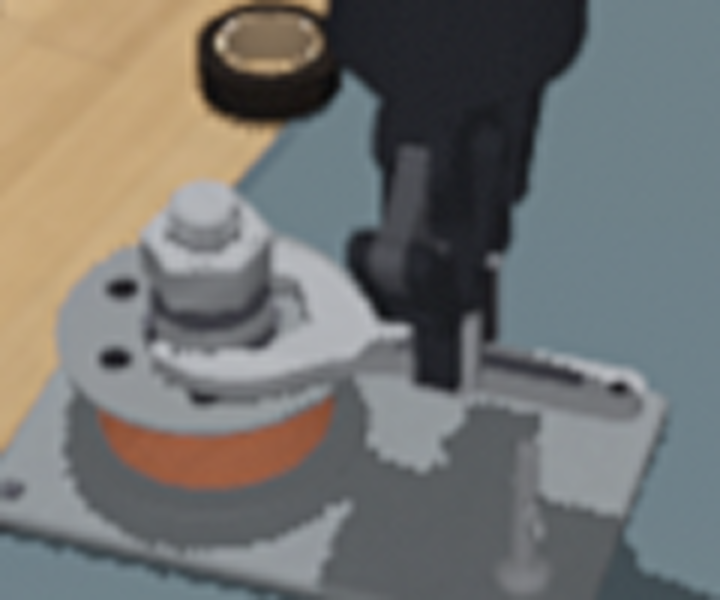

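The jaw is going round the first nut below the washer, with about 10 mm to go and no force yet. I'll continue slowly.

play_rows --xyz '[[2,0,0],[4,0,0],[6,0,0],[7,0,0],[8,0,0],[8.7,0,0],[9.4,0,0],[10,0,0],[10,0,0],[10,0,0]]' --rot '[[0,0,0],[0,0,0],[0,0,0],[0,0,0],[0,0,0],[0,0,0],[0,0,0],[0,0,0],[0,0,0],[0,0,0]]' --grip '[0.1,0.1,0.1,0.1,0.1,0.1,0.1,0.1,0.1,0.1]'

```text
time_s: 9.1
eef_pos: [0.5456, 0.2031, 0.0766]
eef_rot: [-0.0, 0.997, 0.083, 0.0]
wrist_force: [0.0, 1.2, -1.3]
opening: 0.157
grasp_force: 58.8
```

```bash
python3 - <<'E'
from h import *
st()
E
```

```text
t 9.1 pos [545.6 203.1  76.6] yaw 9.5 F [ 0.04  1.23 -1.28] M [0.244 0.08  0.126] open 0.157 gf 58.8 q6 1.56
```

play_rows --xyz '[[0.5,0,0],[1,0,0],[1.5,0,0],[2,0,0],[2,0,0],[2,0,0],[2,0,0],[2,0,0],[2,0,0],[2,0,0]]' --rot '[[0,0,0],[0,0,0],[0,0,0],[0,0,0],[0,0,0],[0,0,0],[0,0,0],[0,0,0],[0,0,0],[0,0,0]]' --grip '[0.1,0.1,0.1,0.1,0.1,0.1,0.1,0.1,0.1,0.1]'

```text
time_s: 10.35
eef_pos: [0.5476, 0.2034, 0.0766]
eef_rot: [-0.0, 0.997, 0.083, 0.0]
wrist_force: [-0.3, 1.8, -2.1]
opening: 0.163
grasp_force: 58.8
```

```bash
python3 - <<'E'
from h import *
st()
E
```

```text
t 10.35 pos [547.6 203.4  76.6] yaw 9.5 F [-0.27  1.76 -2.12] M [0.314 0.109 0.188] open 0.163 gf 58.8 q6 1.56
```

play_rows --xyz '[[0,-0.4,0],[0,-0.8,0],[0,-0.8,0],[0.5,-0.8,0],[1,-0.8,0],[1.5,-0.8,0],[2,-0.8,0],[2,-0.8,0],[2,-0.8,0],[2,-0.8,0]]' --rot '[[0,0,0],[0,0,0],[0,0,0],[0,0,0],[0,0,0],[0,0,0],[0,0,0],[0,0,0],[0,0,0],[0,0,0]]' --grip '[0.1,0.1,0.1,0.1,0.1,0.1,0.1,0.1,0.1,0.1]'

```text
time_s: 11.6
eef_pos: [0.548, 0.2043, 0.0759]
eef_rot: [0.0, 0.997, 0.083, -0.002]
wrist_force: [-5.5, -1.3, -0.6]
opening: 0.157
grasp_force: 59.0
```

```bash
python3 - <<'E'
from h import *
from bench import vision
import cv2
st()
s=vision.camera("scene");np.savez("scene4.npz",**s)
cv2.imwrite("pics/s4.png",cv2.resize(s["color"][:,:,::-1][165:265,200:320],(720,600),interpolation=cv2.INTER_CUBIC))
E
```

```text
t 11.6 pos [548.  204.3  75.9] yaw 9.51 F [-5.52 -1.3  -0.56] M [-0.184  0.871 -0.057] open 0.157 gf 59.0 q6 1.56
```

View pics/s4.png

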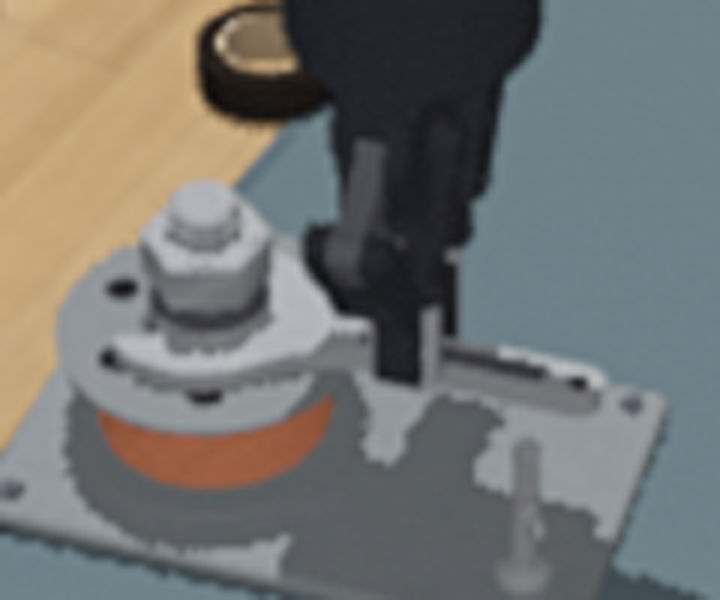

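It's seated: the throat touches at about 5 N, with the jaw fully round the nut, handle at crop (500,380) and the post at (525,450). I'll back off about 0.8 mm and swing clockwise about the spindle.

```bash
python3 - <<'E'
from h import *
r=R.from_euler("z",9.5,degrees=True)*R.from_euler("x",180,degrees=True)
b=np.array([549.4,204.5,76.5]); s=np.array([615.5,215.8,75.7])
for d in(0,2,4,6,8,9.5):
    a=np.radians(9.5-d); print(d,np.round(r.inv().apply(s-69.3*np.array([np.cos(a),np.sin(a),0])-b),1),round(np.radians(d),3))
E
```

```text
0 [-2.2 -0.2  0.8] 0.0
2 [-2.2 -2.7  0.8] 0.035
4 [-2.1 -5.1  0.8] 0.07
6 [-1.9 -7.5  0.8] 0.105
8 [-1.6 -9.9  0.8] 0.14
9.5 [ -1.3 -11.7   0.8] 0.166
```

play_rows --xyz '[[-2,-0.2,0.5],[-2.2,-1.4,0.8],[-2.2,-2.7,0.8],[-2.2,-3.9,0.8],[-2.1,-5.1,0.8],[-2,-6.3,0.8],[-1.9,-7.5,0.8],[-1.8,-8.7,0.8],[-1.6,-9.9,0.8],[-1.6,-9.9,0.8]]' --rot '[[0,0,0],[0,0,0.017],[0,0,0.035],[0,0,0.052],[0,0,0.07],[0,0,0.087],[0,0,0.105],[0,0,0.122],[0,0,0.14],[0,0,0.14]]' --grip '[0.1,0.1,0.1,0.1,0.1,0.1,0.1,0.1,0.1,0.1]'

```text
time_s: 12.9
eef_pos: [0.5462, 0.214, 0.0758]
eef_rot: [0.0, 1.0, 0.013, 0.0]
wrist_force: [0.2, 1.0, -1.5]
opening: 0.158
grasp_force: 58.9
```

```bash
python3 - <<'E'
from h import *
st()
E
```

```text
t 12.9 pos [546.2 214.   75.8] yaw 1.47 F [ 0.21  1.02 -1.46] M [0.104 0.046 0.066] open 0.158 gf 58.9 q6 1.72
```

play_rows --xyz '[[0,-0.9,0],[0,-1.8,0.3],[0,-1.8,0.6],[0,-1.8,0.6],[0,-1.8,0.6],[0,-1.8,0.6],[0,-1.8,0.6],[0,-1.8,0.6],[0,-1.8,-30],[0,-1.8,-70]]' --rot '[[0,0,0.013],[0,0,0.026],[0,0,0.026],[0,0,0.026],[0,0,0.026],[0,0,0.026],[0,0,0.026],[0,0,0.026],[0,0,0.026],[0,0,0.026]]' --grip '[0.1,0.1,0.1,0.15,0.2,0.3,0.4,0.5,0.6,0.7]'

```text
time_s: 14.15
eef_pos: [0.5452, 0.2155, 0.1454]
eef_rot: [0.0, 1.0, -0.0, -0.001]
wrist_force: [0.8, 0.3, 0.9]
opening: 0.702
grasp_force: 0.0
```

```bash
python3 - <<'E'
from h import *
from bench import vision
import cv2
st()
s=vision.camera("scene");np.savez("scene5.npz",**s)
t=vision.camera("top");np.savez("top5.npz",**t)
cv2.imwrite("pics/s5.png",cv2.resize(s["color"][:,:,::-1][165:265,200:320],(720,600),interpolation=cv2.INTER_CUBIC))
E
```

```text
t 14.15 pos [545.2 215.5 145.4] yaw -0.02 F [0.75 0.34 0.92] M [ 0.009  0.01  -0.031] open 0.702 gf 0.0 q6 1.75
```

View pics/s5.png

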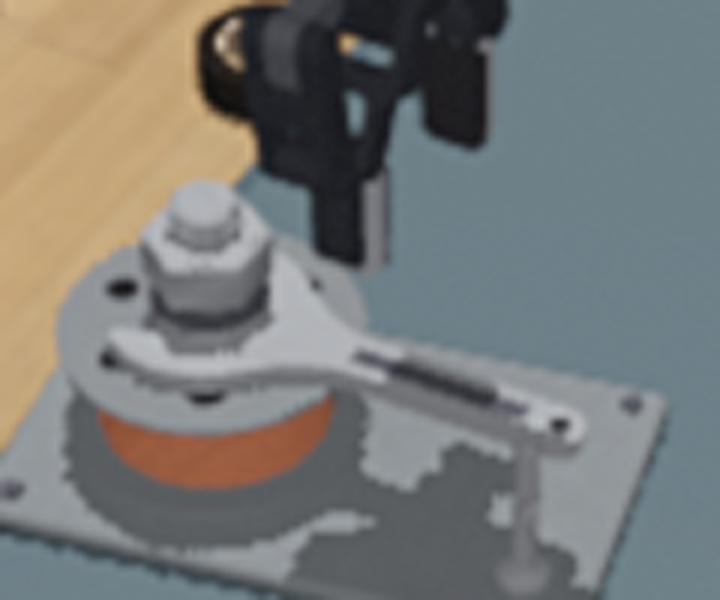

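The spanner lies flat on the reel round the nut, its handle just anticlockwise of the post (post top at about crop (527,440), handle right beside it). Next I need the lock nut's angle, from a model-edge fit on the images I already have.

```bash
cat > hexfit.py <<'E'
from h import *
import cv2,sys
from scipy.ndimage import map_coordinates,sobel,gaussian_filter
def grad(fs):
    g=np.mean([cv2.cvtColor(np.load(f)["color"],cv2.COLOR_RGB2GRAY).astype(float) for f in fs],0)
    g=gaussian_filter(g,.6); return sobel(g,1)/8,sobel(g,0)/8
def run(sets,h=.019):
    G=[(np.load(f[0]),*grad(f)) for f in sets]
    cams=[{k:c[k] for k in("camera_matrix","extrinsics")} for c,_,_ in G]
    res=[]
    for a in range(0,60,3):
        th=np.radians(a+60*np.arange(7));best=[-1]
        for zt in(.091,.093,.095):
          for cx in np.arange(-.003,.0031,.001):
            for cy in np.arange(-.003,.0031,.001):
              tot=0
              for c,(_,gx,gy) in zip(cams,G):
                cam=c["extrinsics"][:3,3]
                P=np.c_[.6153+cx+.0208*np.cos(th),.2157+cy+.0208*np.sin(th),np.full(7,zt)]
                segs=[(P[i],P[i+1],1) for i in range(6)]
                vis=cam[:2]-np.array([.6153,.2157])
                for i in range(6):
                    n1=np.cos(th[i]+np.pi/6)*vis[0]+np.sin(th[i]+np.pi/6)*vis[1];n0=np.cos(th[i]-np.pi/6)*vis[0]+np.sin(th[i]-np.pi/6)*vis[1]
                    if (n1>0 or n0>0) and vis@vis>.15: segs.append((P[i],P[i]-[0,0,h],1))
                s=0
                for p,q,w in segs:
                    u=proj(c,p);v=proj(c,q);d=v-u;n=np.array([-d[1],d[0]])/np.linalg.norm(d)
                    t=np.linspace(.1,.9,9);X=u[0]+t*d[0];Y=u[1]+t*d[1]
                    s+=abs((map_coordinates(gx,[Y,X],order=1)*n[0]+map_coordinates(gy,[Y,X],order=1)*n[1]).mean())
                tot+=s/len(segs)
              if tot>best[0]: best=[tot,zt,cx,cy]
        res.append((round(best[0],2),a,*np.round(best[1:],4)))
    for r in sorted(res,reverse=True)[:6]: print(*r)
if __name__=="__main__":
    S=["scene0.npz","scene1.npz","scene2.npz","scene3.npz","scene4.npz"]
    print("scene");run([S]);print("top");run([["top0.npz"]]);print("both");run([S,["top0.npz"]])
E
python3 hexfit.py
```

```text
scene
13.22 27 0.093 0.001 0.001
13.19 24 0.093 0.001 0.001
13.03 30 0.091 0.002 -0.001
12.91 21 0.091 0.002 -0.001
12.68 33 0.091 0.002 -0.001
12.26 36 0.091 0.002 -0.001
top
19.64 27 0.093 0.0 0.001
19.63 30 0.095 -0.001 0.0
19.51 24 0.093 0.0 0.0
19.36 33 0.093 0.0 0.001
19.09 21 0.093 0.0 0.0
18.92 36 0.093 0.0 0.001
both
32.34 27 0.093 0.0 0.001
32.21 24 0.091 0.001 0.0
32.13 30 0.093 0.0 0.001
31.61 33 0.093 0.0 0.001
31.57 21 0.091 0.001 0.0
30.81 36 0.093 0.0 0.001
```

play_rows --xyz '[[5,0,-10],[15,0,-10],[30,0,-10],[45,0,-10],[60,-0.5,-10],[68,-0.7,-10],[70.3,-0.7,-10],[70.3,-0.7,-10],[70.3,-0.7,-10],[70.3,-0.7,-10]]' --rot '[[0,0,-0.18],[0,0,-0.36],[0,0,-0.54],[0,0,-0.72],[0,0,-0.9],[0,0,-1.08],[0,0,-1.26],[0,0,-1.44],[0,0,-1.62],[0,0,-1.8]]' --grip '[0.75,0.75,0.75,0.75,0.75,0.75,0.75,0.75,0.75,0.75]'

```text
time_s: 15.5
eef_pos: [0.6161, 0.2164, 0.155]
eef_rot: [-0.0, 0.619, 0.785, -0.0]
wrist_force: [0.1, 0.1, -0.4]
opening: 0.748
grasp_force: 0.0
```

play_rows --xyz '[[0,0,0],[0,0,0],[0,0,0],[0,0,0],[0,0,0],[0,0,0],[0,0,0],[0,0,0],[0,0,0],[0,0,0]]' --rot '[[0,0,-0.18],[0,0,-0.36],[0,0,-0.54],[0,0,-0.72],[0,0,-0.9],[0,0,-1.08],[0,0,-1.26],[0,0,-1.44],[0,0,-1.62],[0,0,-1.8]]' --grip '[0.75,0.75,0.75,0.75,0.75,0.75,0.75,0.75,0.75,0.75]'

```text
time_s: 16.75
eef_pos: [0.6161, 0.2164, 0.155]
eef_rot: [-0.0, -0.23, 0.973, 0.0]
wrist_force: [0.6, -0.5, 0.3]
opening: 0.748
grasp_force: 0.0
```

```bash
python3 - <<'E'
from h import *
st();go(.6155,.2162,.094,207)
E
```

```text
t 16.75 pos [616.1 216.4 155. ] yaw -153.41 F [ 0.64 -0.52  0.35] M [0.045 0.026 0.006] open 0.748 gf 0.0 q6 -1.88
shift [ 0.6  0.1 61. ] rot [ 0.0003 -0.0009 -0.0072]
```

play_rows --xyz '[[0.5,0,20],[0.5,0,40],[0.5,0,55],[0.5,0,61],[0.5,0,61],[0.5,0,61],[0.5,0,61],[0.5,0,61],[0.5,0,61],[0.5,0,61]]' --rot '[[0,0,-0.005],[0,0,-0.005],[0,0,-0.005],[0,0,-0.005],[0,0,-0.005],[0,0,-0.005],[0,0,-0.005],[0,0,-0.005],[0,0,-0.005],[0,0,-0.005]]' --grip '[0.75,0.75,0.7,0.6,0.52,0.46,0.42,0.38,0.36,0.36]'

```text
time_s: 18.0
eef_pos: [0.6166, 0.2168, 0.096]
eef_rot: [0.001, -0.23, 0.973, 0.0]
wrist_force: [-1.8, 2.5, 5.7]
opening: 0.402
grasp_force: 59.6
```

```bash
python3 - <<'E'
from h import *
st()
E
```

```text
t 18.0 pos [616.6 216.8  96. ] yaw -153.46 F [-1.75  2.51  5.71] M [ 0.484  0.276 -0.041] open 0.402 gf 59.6 q6 -1.88
```

play_rows --xyz '[[0,0,-1],[0,0,-1],[0,0,-0.9],[0,0,-0.7],[0,0,-0.5],[0,0,-0.3],[0,0,-0.1],[0,0,0.1],[0,0,0.3],[0,0,0.3]]' --rot '[[0,0,0.05],[0,0,0.2],[0,0,0.36],[0,0,0.52],[0,0,0.68],[0,0,0.84],[0,0,1.0],[0,0,1.16],[0,0,1.3],[0,0,1.4]]' --grip '[0.36,0.36,0.36,0.36,0.36,0.36,0.36,0.36,0.36,0.36]'

```text
time_s: 19.25
eef_pos: [0.6162, 0.2154, 0.0944]
eef_rot: [0.0, 0.453, 0.891, -0.0]
wrist_force: [0.5, -2.7, -0.1]
opening: 0.406
grasp_force: 60.2
```

```bash
python3 - <<'E'
from h import *
st()
E
```

```text
t 19.25 pos [616.2 215.4  94.4] yaw 126.11 F [ 0.47 -2.66 -0.08] M [-0.267 -0.062 -0.004] open 0.406 gf 60.2 q6 -0.47
```

play_rows --xyz '[[0,0,0.05],[0,0,0.1],[0,0,0.2],[0,0,0.25],[0,0,0.3],[0,0,0.35],[0,0,0.4],[0,0,0.5],[0,0,0.5],[0,0,0.5]]' --rot '[[0,0,0.05],[0,0,0.1],[0,0,0.15],[0,0,0.2],[0,0,0.25],[0,0,0.3],[0,0,0.35],[0,0,0.4],[0,0,0.4],[0,0,0.4]]' --grip '[0.36,0.36,0.36,0.36,0.36,0.36,0.36,0.36,0.36,0.36]'

```text
time_s: 20.5
eef_pos: [0.6159, 0.2153, 0.0938]
eef_rot: [0.0, 0.619, 0.785, -0.001]
wrist_force: [-0.2, -5.9, 1.2]
opening: 0.405
grasp_force: 60.4
```

```bash
python3 - <<'E'
from h import *
st()
E
```

```text
t 20.5 pos [615.9 215.3  93.8] yaw 103.45 F [-0.16 -5.85  1.16] M [-0.922  0.215  0.004] open 0.405 gf 60.4 q6 -0.08
```

play_rows --xyz '[[-0.4,-0.1,0.05],[-0.8,-0.2,0.1],[-0.8,-0.2,0.2],[-0.8,-0.2,0.25],[-0.8,-0.2,0.3],[-0.8,-0.2,0.35],[-0.8,-0.2,0.4],[-0.8,-0.2,0.5],[-0.8,-0.2,0.5],[-0.8,-0.2,0.5]]' --rot '[[0,0,0.05],[0,0,0.1],[0,0,0.15],[0,0,0.2],[0,0,0.25],[0,0,0.3],[0,0,0.35],[0,0,0.4],[0,0,0.4],[0,0,0.4]]' --grip '[0.36,0.36,0.36,0.36,0.36,0.36,0.36,0.36,0.36,0.36]'

```text
time_s: 21.75
eef_pos: [0.6154, 0.2152, 0.0933]
eef_rot: [-0.0, 0.763, 0.647, -0.001]
wrist_force: [-4.4, -3.8, 2.3]
opening: 0.406
grasp_force: 60.5
```

```bash
python3 - <<'E'
from h import *
st()
E
```

```text
t 21.75 pos [615.4 215.2  93.3] yaw 80.57 F [-4.45 -3.82  2.33] M [-0.601  0.652 -0.023] open 0.406 gf 60.5 q6 0.32
```

play_rows --xyz '[[-0.3,-0.3,0.05],[-0.7,-0.7,0.1],[-0.7,-0.7,0.2],[-0.7,-0.7,0.25],[-0.7,-0.7,0.3],[-0.7,-0.7,0.35],[-0.7,-0.7,0.4],[-0.7,-0.7,0.5],[-0.7,-0.7,0.5],[-0.7,-0.7,0.5]]' --rot '[[0,0,0.05],[0,0,0.1],[0,0,0.15],[0,0,0.2],[0,0,0.25],[0,0,0.3],[0,0,0.35],[0,0,0.35],[0,0,0.35],[0,0,0.35]]' --grip '[0.36,0.36,0.36,0.36,0.36,0.36,0.36,0.36,0.36,0.36]'

```text
time_s: 23.0
eef_pos: [0.615, 0.2153, 0.0929]
eef_rot: [-0.0, 0.864, 0.504, 0.0]
wrist_force: [-2.9, 0.4, 0.5]
opening: 0.407
grasp_force: 60.3
```

```bash
python3 - <<'E'
from h import *
st()
E
```

```text
t 23.0 pos [615.  215.3  92.9] yaw 60.49 F [-2.88  0.45  0.47] M [0.117 0.419 0.026] open 0.407 gf 60.3 q6 0.67
```

play_rows --xyz '[[0,0,0.05],[0,0,0.1],[0,0,0.15],[0,0,0.2],[0,0,0.25],[0,0,0.3],[0,0,0.4],[0,0,0.4],[0,0,0.4],[0,0,0.4]]' --rot '[[0,0,0.04],[0,0,0.08],[0,0,0.12],[0,0,0.16],[0,0,0.2],[0,0,0.24],[0,0,0.28],[0,0,0.3],[0,0,0.3],[0,0,0.3]]' --grip '[0.36,0.36,0.36,0.36,0.36,0.36,0.36,0.36,0.36,0.36]'

```text
time_s: 24.25
eef_pos: [0.6148, 0.2154, 0.0926]
eef_rot: [-0.001, 0.929, 0.369, -0.0]
wrist_force: [-4.5, 3.1, 3.0]
opening: 0.406
grasp_force: 60.5
```

```bash
python3 - <<'E'
from h import *
st()
E
```

```text
t 24.25 pos [614.8 215.4  92.6] yaw 43.29 F [-4.5   3.13  2.98] M [ 0.469  0.804 -0.102] open 0.406 gf 60.5 q6 0.97
```

```bash
cat >> h.py <<'E'
def avg(n=6):
    from bench import readout,vision
    M=[];F=[]
    for i in range(n):
        c=vision.camera("scene");o=readout.get_obs();M.append(o["torque"]);F.append(o["wrist_force"])
    np.savez("last.npz",**c)
    print("avgM",np.mean(M,0).round(3),"sd",np.std(M,0).round(3),"avgF",np.mean(F,0).round(2))
E
python3 - <<'E'
from h import *
avg()
import subprocess
E
python3 -c "
import hexfit
S=['last.npz'];hexfit.run([S])"
```

```text
avgM [ 0.492  0.789 -0.046] sd [0.04  0.033 0.021] avgF [-4.73  2.49  2.52]
17.27 54 0.095 -0.001 -0.003
17.15 51 0.095 -0.001 -0.003
16.24 48 0.095 -0.002 -0.003
15.9 57 0.095 -0.001 -0.003
14.63 45 0.095 -0.003 -0.003
13.74 0 0.095 -0.001 -0.003
```

play_rows --xyz '[[-0.2,0.2,0.05],[-0.4,0.4,0.1],[-0.4,0.6,0.15],[-0.4,0.6,0.2],[-0.4,0.6,0.25],[-0.4,0.6,0.3],[-0.4,0.6,0.3],[-0.4,0.6,0.3],[-0.4,0.6,0.3],[-0.4,0.6,0.3]]' --rot '[[0,0,0.03],[0,0,0.06],[0,0,0.09],[0,0,0.12],[0,0,0.15],[0,0,0.18],[0,0,0.2],[0,0,0.22],[0,0,0.22],[0,0,0.22]]' --grip '[0.36,0.36,0.36,0.36,0.36,0.36,0.36,0.36,0.36,0.36]'

```text
time_s: 25.8
eef_pos: [0.6146, 0.2156, 0.0925]
eef_rot: [-0.001, 0.964, 0.265, -0.0]
wrist_force: [-6.1, 5.1, 2.8]
opening: 0.406
grasp_force: 60.7
```

```bash
python3 - <<'E'
from h import *
st();avg(4)
E
```

```text
t 25.8 pos [614.6 215.6  92.5] yaw 30.7 F [-6.09  5.14  2.78] M [ 0.93   0.993 -0.029] open 0.406 gf 60.7 q6 1.19
avgM [0.928 0.972 0.001] sd [0.015 0.031 0.028] avgF [-5.6   5.75  3.8 ]
```

play_rows --xyz '[[-0.3,-0.8,0],[-0.6,-1.7,0],[-0.6,-1.7,0],[-0.6,-1.7,0],[-0.6,-1.7,0],[-0.6,-1.7,0],[-0.6,-1.7,0.1],[-0.6,-1.7,0.1],[-0.6,-1.7,0.1],[-0.6,-1.7,0.1]]' --rot '[[0,0,0],[0,0,0.02],[0,0,0.05],[0,0,0.08],[0,0,0.11],[0,0,0.14],[0,0,0.17],[0,0,0.2],[0,0,0.2],[0,0,0.2]]' --grip '[0.36,0.36,0.36,0.36,0.36,0.36,0.36,0.36,0.36,0.36]'

```text
time_s: 27.25
eef_pos: [0.6144, 0.2158, 0.0924]
eef_rot: [-0.0, 0.986, 0.166, 0.001]
wrist_force: [1.5, 6.4, -0.3]
opening: 0.403
grasp_force: 60.4
```

```bash
python3 - <<'E'
from h import *
st();avg(4)
E
```

```text
t 27.25 pos [614.4 215.8  92.4] yaw 19.12 F [ 1.54  6.41 -0.28] M [ 0.996 -0.094  0.193] open 0.403 gf 60.4 q6 1.39
avgM [ 0.945 -0.036  0.201] sd [0.004 0.021 0.014] avgF [0.41 5.94 0.12]
```

play_rows --xyz '[[0.3,-0.6,0],[0.5,-1.1,0],[0.5,-1.1,0],[0.5,-1.1,0],[0.5,-1.1,0],[0.5,-1.1,0],[0.5,-1.1,0],[0.5,-1.1,0],[0.5,-1.1,0],[0.5,-1.1,0]]' --rot '[[0,0,0],[0,0,0],[0,0,0.01],[0,0,0.02],[0,0,0.03],[0,0,0.04],[0,0,0.04],[0,0,0.04],[0,0,0.04],[0,0,0.04]]' --grip '[0.36,0.36,0.36,0.36,0.36,0.36,0.36,0.36,0.36,0.36]'

```text
time_s: 28.7
eef_pos: [0.6144, 0.216, 0.0924]
eef_rot: [0.0, 0.989, 0.147, 0.0]
wrist_force: [2.1, -4.8, 3.0]
opening: 0.403
grasp_force: 60.8
```

```bash
python3 - <<'E'
from h import *
st();avg(4)
E
```

```text
t 28.7 pos [614.4 216.   92.4] yaw 16.88 F [ 2.12 -4.82  3.04] M [-0.749 -0.351  0.149] open 0.403 gf 60.8 q6 1.43
avgM [-0.76  -0.37   0.215] sd [0.03  0.009 0.034] avgF [ 2.05 -4.57  3.15]
```

play_rows --xyz '[[0,0.5,0],[0,0.5,0],[0,0.5,0],[0,0.5,0],[0,0.5,0],[0,0.5,0],[0,0.5,0],[0,0.5,0],[0,0.5,0],[0,0.5,0]]' --rot '[[0,0,0],[0,0,0.01],[0,0,0.02],[0,0,0.03],[0,0,0.04],[0,0,0.05],[0,0,0.05],[0,0,0.05],[0,0,0.05],[0,0,0.05]]' --grip '[0.36,0.36,0.36,0.36,0.36,0.36,0.36,0.36,0.36,0.36]'

```text
time_s: 30.15
eef_pos: [0.6144, 0.216, 0.0924]
eef_rot: [-0.0, 0.993, 0.122, 0.0]
wrist_force: [2.7, -2.7, 5.3]
opening: 0.408
grasp_force: 61.2
```

```bash
python3 - <<'E'
from h import *
st();avg(4)
import cv2
a=cv2.imread("pics/s5.png");b=cv2.resize(np.load("last.npz")["color"][:,:,::-1][165:265,200:320],(720,600),interpolation=cv2.INTER_CUBIC)
cv2.imwrite("pics/s6.png",b)
E
```

```text
t 30.15 pos [614.4 216.   92.4] yaw 14.02 F [ 2.73 -2.74  5.33] M [-0.407 -0.516  0.327] open 0.408 gf 61.2 q6 1.48
avgM [-0.447 -0.511  0.369] sd [0.031 0.045 0.02 ] avgF [ 3.2  -2.57  5.41]
```

play_rows --xyz '[[0,0.2,0],[0,0.3,-0.3],[0,0.3,-0.6],[0,0.3,-0.6],[0,0.3,-0.6],[0,0.3,-0.6],[0,0.3,-0.6],[0,0.3,-0.6],[0,0.3,-0.6],[0,0.3,-0.6]]' --rot '[[0,0,0],[0,0,0.005],[0,0,0.01],[0,0,0.015],[0,0,0.015],[0,0,0.015],[0,0,0.015],[0,0,0.015],[0,0,0.015],[0,0,0.015]]' --grip '[0.36,0.36,0.36,0.36,0.36,0.36,0.36,0.36,0.36,0.36]'

```text
time_s: 31.6
eef_pos: [0.6143, 0.2161, 0.0924]
eef_rot: [-0.0, 0.993, 0.115, 0.0]
wrist_force: [6.0, -1.2, 0.9]
opening: 0.404
grasp_force: 60.7
```

```bash
python3 - <<'E'
from h import *
st();avg(8)
E
```

```text
t 31.6 pos [614.3 216.1  92.4] yaw 13.15 F [ 5.99 -1.19  0.91] M [-0.111 -0.897  0.341] open 0.404 gf 60.7 q6 1.5
avgM [-0.107 -0.879  0.347] sd [0.026 0.023 0.023] avgF [ 5.23 -0.65  0.82]
```

play_rows --xyz '[[0.5,0.1,0],[0.5,0.1,0],[0.5,0.1,0],[0.5,0.1,0],[0.5,0.1,0],[0.5,0.1,0],[0.5,0.1,0],[0.5,0.1,0],[0.5,0.1,0],[0.5,0.1,0]]' --rot '[[0,0,0],[0,0,0.005],[0,0,0.01],[0,0,0.015],[0,0,0.02],[0,0,0.025],[0,0,0.025],[0,0,0.025],[0,0,0.025],[0,0,0.025]]' --grip '[0.36,0.36,0.36,0.36,0.36,0.36,0.36,0.36,0.36,0.36]'

```text
time_s: 33.25
eef_pos: [0.6144, 0.216, 0.0924]
eef_rot: [-0.0, 0.995, 0.102, -0.0]
wrist_force: [3.4, 3.3, -3.6]
opening: 0.404
grasp_force: 60.2
```

```bash
python3 - <<'E'
from h import *
st();avg(8)
E
```

```text
t 33.25 pos [614.4 216.   92.4] yaw 11.74 F [ 3.4   3.31 -3.61] M [ 0.706 -0.443  0.279] open 0.404 gf 60.2 q6 1.52
avgM [ 0.737 -0.49   0.312] sd [0.038 0.027 0.039] avgF [ 3.08  3.95 -3.64]
```

```bash
python3 - <<'E'
import cv2,numpy as np
f=lambda n,r:cv2.resize(np.load(n)["color"][:,:,::-1][r[0]:r[1],r[2]:r[3]],None,fx=6,fy=6,interpolation=cv2.INTER_CUBIC)
a=f("scene5.npz",(190,255,205,305))[:,:600];b=f("last.npz",(190,255,205,305))
cv2.imwrite("pics/cmp.png",cv2.resize(np.vstack([a,b]),None,fx=.76,fy=.76))
E
```

```text
(no output)
```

View pics/cmp.png

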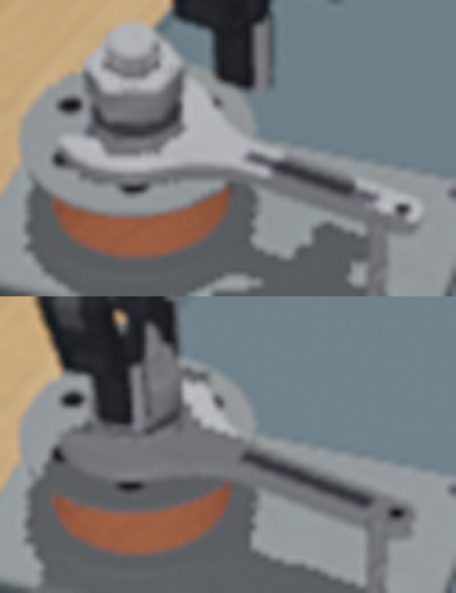

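Lower panel: the handle end has moved to (397,513), against the post at about (377,515), and the fingers are on the lock nut at (140,400). The at-rest torque reading has been relaxing, so I'll read the next one while the nut is turning.

play_rows --xyz '[[0.2,-0.2,0.2],[0.3,-0.3,0.4],[0.3,-0.3,0.4],[0.3,-0.3,0.4],[0.3,-0.3,0.4],[0.3,-0.3,0.4],[0.3,-0.3,0.4],[0.3,-0.3,0.4],[0.3,-0.3,0.4],[0.3,-0.3,0.4]]' --rot '[[0,0,0],[0,0,0],[0,0,0],[0,0,0],[0,0,0],[0,0,0.005],[0,0,0.01],[0,0,0.015],[0,0,0.02],[0,0,0.025]]' --grip '[0.36,0.36,0.36,0.36,0.36,0.36,0.36,0.36,0.36,0.36]'

```text
time_s: 34.9
eef_pos: [0.6145, 0.2161, 0.0923]
eef_rot: [0.0, 0.996, 0.09, -0.001]
wrist_force: [-4.8, 2.1, 3.5]
opening: 0.405
grasp_force: 61.2
```

```bash
python3 - <<'E'
from h import *
st();avg(1);avg(1);avg(1);avg(1);avg(3);st()
E
```

```text
t 34.9 pos [614.5 216.1  92.3] yaw 10.29 F [-4.77  2.08  3.47] M [0.377 0.854 0.391] open 0.405 gf 61.2 q6 1.55
avgM [0.322 0.828 0.422] sd [0. 0. 0.] avgF [-5.17  2.88  3.12]
avgM [0.299 0.778 0.328] sd [0. 0. 0.] avgF [-4.97  1.81  3.79]
avgM [0.311 0.852 0.358] sd [0. 0. 0.] avgF [-4.95  1.17  2.57]
avgM [0.373 0.879 0.342] sd [0. 0. 0.] avgF [-4.8   2.17  3.31]
avgM [0.36  0.849 0.374] sd [0.031 0.017 0.021] avgF [-5.33  1.44  3.06]
t 35.25 pos [614.5 216.1  92.3] yaw 10.29 F [-5.41  1.11  3.09] M [0.316 0.851 0.353] open 0.404 gf 61.2 q6 1.55
```

play_rows --xyz '[[-0.1,-0.1,-0.2],[-0.2,-0.1,-0.3],[-0.2,-0.1,-0.3],[-0.2,-0.1,-0.3],[-0.2,-0.1,-0.3],[-0.2,-0.1,-0.3],[-0.2,-0.1,-0.3],[-0.2,-0.1,-0.3],[-0.2,-0.1,-0.3],[-0.2,-0.1,-0.3]]' --rot '[[0,0,0],[0,0,0],[0,0,0],[0,0,0],[0,0,0.005],[0,0,0.01],[0,0,0.015],[0,0,0.02],[0,0,0.025],[0,0,0.03]]' --grip '[0.36,0.36,0.36,0.36,0.36,0.36,0.36,0.36,0.36,0.36]'

```text
time_s: 36.5
eef_pos: [0.6145, 0.2161, 0.0924]
eef_rot: [0.0, 0.997, 0.075, -0.0]
wrist_force: [-5.7, 2.1, -2.3]
opening: 0.408
grasp_force: 60.6
```

```bash
python3 - <<'E'
from h import *
st();avg(2);avg(8);st()
E
```

```text
t 36.5 pos [614.5 216.1  92.4] yaw 8.57 F [-5.66  2.06 -2.34] M [0.197 0.855 0.511] open 0.408 gf 60.6 q6 1.58
avgM [0.223 0.865 0.47 ] sd [0.025 0.009 0.027] avgF [-5.12  0.87 -2.97]
avgM [0.238 0.817 0.462] sd [0.027 0.029 0.021] avgF [-4.78  1.34 -2.9 ]
t 37.0 pos [614.5 216.1  92.4] yaw 8.58 F [-5.41  1.01 -2.49] M [0.248 0.756 0.49 ] open 0.404 gf 60.6 q6 1.58
```

play_rows --xyz '[[0,0,0],[0,0,0],[0,0,0],[0,0,0],[0,0,0],[0,0,0],[0,0,-20],[0,0,-60],[0,0,-110],[0,0,-150]]' --rot '[[0,0,0],[0,0,0],[0,0,0],[0,0,0],[0,0,0],[0,0,0],[0,0,0],[0,0,0],[0,0,0],[0,0,0]]' --grip '[0.5,0.6,0.7,0.75,0.75,0.75,0.75,0.75,0.75,0.75]'

```text
time_s: 38.25
eef_pos: [0.6154, 0.2163, 0.2468]
eef_rot: [-0.0, 0.997, 0.075, 0.002]
wrist_force: [0.5, -0.8, -0.6]
opening: 0.748
grasp_force: 0.0
```

play_rows --xyz '[[-20,0,-10],[-50,0,-10],[-80,0,-10],[-100,0,-10],[-100,0,-10],[-100,0,-10],[-100,0,-10],[-100,0,-10],[-100,0,-10],[-100,0,-10]]' --rot '[[0,0,0],[0,0,0],[0,0,0],[0,0,0],[0,0,0],[0,0,0],[0,0,0],[0,0,0],[0,0,0],[0,0,0]]' --grip '[0.75,0.75,0.75,0.75,0.75,0.75,0.75,0.75,0.75,0.75]'

```text
time_s: 39.5
eef_pos: [0.5159, 0.2012, 0.2525]
eef_rot: [-0.0, 0.997, 0.075, -0.0]
wrist_force: [-0.1, -0.5, -0.3]
opening: 0.748
grasp_force: 0.0
```

```bash
python3 - <<'E'
from h import *
from bench import vision
st();avg(8)
def z(fn,S,pts):
    pass
# spanner handle: hole tracked by template from scene5 to last; nut silhouette fit
import cv2
a=np.load("scene5.npz")["color"];b=np.load("last.npz")["color"]
g=lambda i:cv2.cvtColor(i,cv2.COLOR_RGB2GRAY)
for name,(x,y,w) in dict(hole=(292,236,6),spindle=(234,200,6)).items():
    r=cv2.matchTemplate(cv2.resize(g(b)[y-16:y+16,x-16:x+16],None,fx=4,fy=4,interpolation=2),cv2.resize(g(a)[y-w:y+w,x-w:x+w],None,fx=4,fy=4,interpolation=2),cv2.TM_CCOEFF_NORMED)
    _,v,_,l=cv2.minMaxLoc(r);print(name,round(v,2),"shift px",(l[0]/4-(16-w),l[1]/4-(16-w)))
S=np.load("last.npz");print("hole now, z.0625:",ray(S,(292+0,236),.0625))
E
python3 -c "
import hexfit
hexfit.run([['last.npz']])"
```

```text
t 39.5 pos [515.9 201.2 252.5] yaw 8.58 F [-0.09 -0.51 -0.28] M [-0.029  0.04  -0.064] open 0.748 gf 0.0 q6 1.58
avgM [-0.003 -0.     0.018] sd [0.022 0.022 0.041] avgF [-0.22 -0.19  0.09]
hole 0.59 shift px (-7.25, -4.5)
spindle 0.96 shift px (0.0, 0.25)
hole now, z.0625: [0.49432855 0.21633205 0.0625    ]
12.53 6 0.091 -0.001 0.003
12.28 9 0.091 -0.001 0.003
11.96 3 0.091 -0.001 0.003
11.87 12 0.091 -0.001 0.002
11.41 15 0.091 -0.001 0.003
11.35 0 0.091 -0.001 0.003
```

```bash
python3 - <<'E'
from h import *
for n in("scene5.npz","last.npz"):
    S=np.load(n);K=S["camera_matrix"];E=S["extrinsics"];d=S["depth"]
    v,u=np.mgrid[:420,:560];P=np.stack([(u-K[0,2])/K[0,0]*d,(v-K[1,2])/K[1,1]*d,d],-1)@E[:3,:3].T+E[:3,3]
    m=(P[...,2]>.057)&(P[...,2]<.068)&(P[...,0]>.475)&(P[...,0]<.56)&(P[...,1]>.17)&(P[...,1]<.26)
    Q=P[m];Q=Q[np.abs(Q[:,1]-np.median(Q[:,1]))<.02];f=np.polyfit(Q[:,0],Q[:,1],1)
    print(n,len(Q),"angle",np.degrees(np.arctan(f[0])).round(2),"y at .5",np.polyval(f,.5).round(4),"z",np.median(Q[:,2]).round(4),"xmin",np.percentile(Q[:,0],1).round(4),"axis miss mm",((np.polyval(f,.6145)-.216)*1e3).round(1))
E
```

```text
scene5.npz 342 angle -2.56 y at .5 0.2194 z 0.0634 xmin 0.4874 axis miss mm -1.7
last.npz 330 angle -3.64 y at .5 0.2233 z 0.0635 xmin 0.4872 axis miss mm 0.0
```

```bash
python3 -c "
from bench import ctrl
print(ctrl.hand_in())"
```

```text
the job is handed in; nothing more can be done
None
```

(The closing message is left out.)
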